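# Tighten the specimen vise with its ratchet lever

### The arm

A 7-joint arm with a two-finger parallel gripper is mounted at the origin on the work surface. World frame = base frame: x ahead of the robot, y to its left, z up, the work surface at z = 0. Lengths are in m, angles in rad, forces in N, time in s.
With the tool pointing down it reaches from about 0.425 to 0.875 m from the base axis. Payload 4.7 kg.
Tool frame: the origin (TCP) lies at the very end of the fingers, on their centre line; the grasp point (between the pads) lies 19 mm behind it (grip_point_offset is the distance from the TCP to the grasp point, in m); x points along the fingers, z is the direction in which the jaws open and shut, and the axes are right-handed (so a half turn about x gives the same grasp; the last joint's range is limited). The gripper opens to 87 mm and grips with 3 to 60 N. Pads are 19 mm wide; open, the fingers measure 117 mm over their backs; the gripper's body (75 mm by 190 mm) begins 51 mm behind the grasp point.
Start: joints at [-1.152, 0.321, -0.07, 1.45, 0.023, 1.371, -0.057], TCP at [0.256, 0.597, 0.223] pointing down, gripper open.
Joint ranges: [-2.86, 2.86], [-0.3, 2.09], [-1.38, 1.24], [0.06, 2.45], [-1.56, 4.7], [0.09, 2.05], [-2.69, 2.69]. Speed limits (rad/s): [2.57, 2.57, 3.14, 3.14, 3.14, 3.14, 3.14].

### API

Orientations are given as a rotation vector (axis times angle).
In Python, from bench import get_state, get_image, calibration, close_job, grip_point_offset gives the robot as it stands.
- The arm moves only by the tool play_rows, never from a script. Its argument "targets" is a list of rows, each an object with "claw": the closure, from 0 (fully open) to 1 (shut); "linear": the shift along the tool's x, y, z as a fraction of full scale, a list of three; "rotation": the turn, a rotation vector about the tool's x, y, z as a fraction of full scale, a list of three. In form: [{"claw": claw, "linear": [x, y, z], "rotation": [wx, wy, wz]}, ...]. A call has 1 to 10 rows; each row shifts and turns the pose as measured when the row begins, along the tool's axes as they then stand; what a row does not reach is not made up. Full scale, the value 1, is 2.5 cm for a shift and 90 degrees for a turn. A row lasts 1/12 s, in which the tool goes at most 41.7 mm and 7.16 degrees, less where a joint would pass 70% of its speed; a pose out of reach is approached as far as the arm can. A call with a number of a shift or a turn outside -1 to 1 is refused whole. A call with a gripper value outside its range is refused whole. The fingers move at their own pace and stop on an object; "newtons" is the grip in N (left out, the last holds). Time passes only in rows, so rows that do not move let the fingers close. It gives the time, the measured TCP pose, the force and the opening at its end, in the units of the state.
- get_state(): the state, without advancing time (a new reading comes with each control period).
- get_image(name): name is "scene" or "top" or "wrist"; returns the picture (420x560x3 uint8, blue, green, red); there is no depth.
- calibration(name): a dict with "fx", "fy", "cx", "cy" (pixels), "dist_coeffs" ([k1, k2, p1, p2, k3] as OpenCV has them; the pictures are not rectified), "rvec" (rotation vector, rad) and "tvec" (3), from world to camera coordinates, as OpenCV has them; the wrist camera has in their place "hand_eye" (4x4, takes a point from camera to tool coordinates, whose origin is the TCP and whose axes are the tool frame's). Camera axes: x right, y down, z forward; pixel columns grow to the right and rows downward; lengths in m; the calibration is good to about 2 mm. A picture is of the moment at which its call begins: read the wrist's pose just before it. calibration takes no time and is no camera call.
- close_job(): hands the job in, once; it reports no verdict.
The state is a dict: "time": time; "joint_positions": joint angles; "qd": joint speeds; "joint_torque": joint torques, N m; "position": TCP position; "tool_rot": TCP orientation; "ft_force": force on the tool from outside, world axes, zero at the start; "torque": the same for the moment, N m; "grip_width": opening from 0.0 (shut) to 1.0 (fully open).
Only numpy, scipy, OpenCV 4.12 (cv2) and the standard library are available. Lean on these libraries where they do the work, as an engineer would, in place of code of your own. Each camera call takes 0.05 s, during which the arm holds its last target. There are 200 camera calls.

### The job

Clamp the wax specimen block: turn the lever of the vise that holds the block clockwise (seen from above) until its jaw is tight. The lever has too little swing left before its stop pin, so lift it off its serrations, swing it back, let it drop into the serrations again and turn it on until the screw stops. Leave the empty vise alone.

Things in the scene. Friction and masses are not known exactly. Their poses are not given: they have to be found in the camera images.
- vise: Vise holding a cream wax block (25 x 40 mm, top at 58 mm) in its jaws; base 180 x 116 x 12 mm, grey tower, black ratchet lever on top. Origin on the vertical axis of lever and screw, at bench height; z up, +x to the jaws; the lever points about to -x. Two stop pins (12 mm thick, 105 high, 45 from axis) limit the arm, lifted or not, to 1.45 rad anticlockwise and 0.92 clockwise of -x, from above.
- vise_knob (a point): Centre of the upright knob (20 mm diameter, 69 to 117 mm above the bench) at the lever's end: 85 mm from the axis, 100 mm above the bench when down. The arm to the axis is 14 mm wide, top at 81 mm. Lifted 10 mm or more (about 4 N, travel 18 mm) the lever leaves its serrations and swings freely while the screw stays; lowered or let go, it meshes again: 12 positions 30 degrees apart, play 2 degrees.
- vise_screw (a joint): Turn of this vise's screw in rad: 0 open, 1.40 tight, where it stops; grows clockwise from above. Starts at 0 to 0.45, with the arm 0.35 rad plus this value clockwise of the vise's -x; stays as left, takes 3 N at the knob. It turns only with the lever down. The jaw by the tower follows, 7.4 mm per rad, and meets the block at 1.40. Swinging back 60 degrees gives room enough to tighten fully.
- spare_knob (a point): Centre of the same knob on the second vise, which is alike but empty (no wax block); 100 mm above the bench. To be left alone.

How it is judged:
On the way:
1. the lever of the vise with the block has been lifted off its serrations (z of vise_knob in the frame of vise above 0.109 m), for 0.1 s.
At the end, for the whole second after the job is handed in: The screw of the vise with the block is tight (within 10 degrees of its stop, joint above 1.23 rad) and still, its lever is down in the serrations again (knob less than 4 mm above its lowest height), and the knob of the empty vise's lever is within 15 mm of where it was (value of joint vise_screw above 1.23 rad and velocity of joint vise_screw below 0.05 rad/s and z of vise_knob in the frame of vise below 0.104 m and distance of spare_knob from where it was at the start of the episode below 0.015 m); the robot touches nothing.
It fails at once if the lever of the empty vise is moved by more than 20 mm (distance of spare_knob from where it was at the start of the episode above 0.02 m).
It also fails if it takes over 42 s, if anything falls off the work surface, if the arm or the gripper's body presses on something with over 40 N, if the wrist force passes 120 N, or if a joint passes its speed limit or range.

## Working session

There is one attempt and no reset: what is moved stays moved. The work goes in short steps, Python scripts to look and compute and a tool call to move; the robot and the scene stay as the last step left them, time stands still between calls to the robot, and variables do not carry over. Pictures are saved under pics/ and viewed, about 8 in all and at most 12, crops included, and the job is handed in when it is done.

Besides the shell and the picture viewer there is one more tool, called by a JSON object that holds its "op" and its "data", one argument or row to a line. play_rows: Moves the arm, as the interface text tells. Shift numbers are shares of 2.5 cm and turn numbers shares of 90 degrees, none past 1 either way. Its arguments: {"type":"object","properties":{"targets":{"type":"array"},"newtons":{"type":"number"}},"required":["targets"]}

```bash
mkdir -p pics
python3 - <<'E'
from bench import *
import cv2,numpy as np
s=get_state();print(s)
for n in("scene","top"):
    cv2.imwrite(f"pics/{n}0.png",get_image(n));print(n,calibration(n))
print(calibration("wrist"),grip_point_offset if not callable(grip_point_offset) else grip_point_offset())
E
```

```text
{'time': 0.0, 'joint_positions': array([-1.15190004,  0.32184719, -0.07008814,  1.45167899,  0.02258004,
        1.37079517, -0.05690949]), 'qd': array([ 6.11816842e-04,  2.01572710e-03,  1.87942361e-03, -1.70571955e-03,
        6.31130247e-04,  8.33276322e-04,  9.92155369e-05]), 'joint_torque': array([ 1.85775007e-04, -4.91292751e+01, -4.03902456e-01, -3.12518835e+01,
       -6.39309967e-02,  4.43001674e-02,  2.03352815e-04]), 'position': array([0.25580856, 0.59694047, 0.22144382]), 'tool_rot': array([-0.90721934,  1.37554387,  0.90535416]), 'ft_force': array([ 0.81759235,  0.63892706, -0.21197757]), 'torque': array([ 0.02357889, -0.05341241,  0.00611115]), 'grip_width': 0.99911623298622}
scene {'fx': 462.45372513910473, 'fy': 462.45372513910473, 'cx': 274.02557025704454, 'cy': 214.8593573095124, 'dist_coeffs': array([-0.12892076,  0.        ,  0.        ,  0.        ,  0.        ]), 'rvec': array([ 1.67218448,  2.04490395, -0.69329612]), 'tvec': array([ 0.08299798, -0.37234695,  1.33687526])}
top {'fx': 419.3954149976792, 'fy': 419.3954149976792, 'cx': 288.70710161069974, 'cy': 212.58601120754946, 'dist_coeffs': array([-0.12048385,  0.        ,  0.        ,  0.        ,  0.        ]), 'rvec': array([ 2.15983043, -2.11115844,  0.13367047]), 'tvec': array([0.01294102, 0.53899171, 0.82278716])}
{'fx': 356.6479371692693, 'fy': 356.6479371692693, 'cx': 276.03771428061026, 'cy': 199.6224141064149, 'dist_coeffs': array([-0.09480715,  0.        ,  0.        ,  0.        ,  0.        ]), 'hand_eye': array([[ 2.62764062e-04, -2.86068831e-01,  9.58209035e-01,
        -1.61375704e-01],
       [-1.12274213e-04, -9.58209070e-01, -2.86068811e-01,
         7.88731506e-02],
       [ 9.99999959e-01, -3.24135625e-05, -2.83901060e-04,
         3.28592393e-04],
       [ 0.00000000e+00,  0.00000000e+00,  0.00000000e+00,
         1.00000000e+00]])} 0.0187
```

View pics/top0.png

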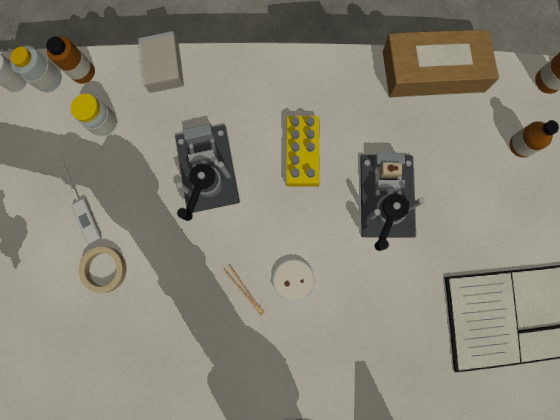

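View pics/scene0.png

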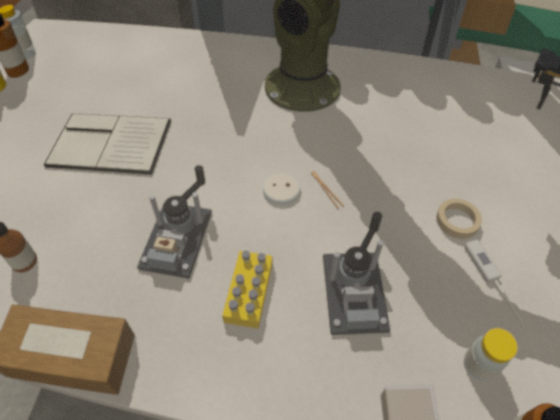

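The vise with the block is the right one in the top view (hub about (397,206), knob (381,244)). In the scene view it is the left one (hub (176,207), knob (199,174)). The left vise in the top view is empty. I'll zoom in.

```bash
cat > h.py <<'E'
import cv2,numpy as np
from bench import *
from scipy.spatial.transform import Rotation as R
def ray(name,px,T=None):
    c=calibration(name);K=np.array([[c['fx'],0,c['cx']],[0,c['fy'],c['cy']],[0,0,1.]])
    u=cv2.undistortPoints(np.array([[px]],float),K,c['dist_coeffs']).ravel();d=np.r_[u,1]
    if name=="wrist":
        A=T@c['hand_eye'];return A[:3,3],A[:3,:3]@d
    Rm=cv2.Rodrigues(c['rvec'])[0];return -Rm.T@c['tvec'],Rm.T@d
def atz(name,px,z,T=None):
    o,d=ray(name,px,T);return o+d*(z-o[2])/d[2]
def proj(name,P):
    c=calibration(name);K=np.array([[c['fx'],0,c['cx']],[0,c['fy'],c['cy']],[0,0,1.]])
    return cv2.projectPoints(np.array(P,float).reshape(-1,1,3),c['rvec'],c['tvec'],K,c['dist_coeffs'])[0].reshape(-1,2)
def tool():
    s=get_state();T=np.eye(4);T[:3,:3]=R.from_rotvec(s['tool_rot']).as_matrix();T[:3,3]=s['position'];return T
E
python3 - <<'E'
from h import *
a=cv2.imread("pics/top0.png")[140:260,340:440];b=cv2.imread("pics/scene0.png")[155:285,125:225]
a=cv2.resize(a,None,fx=4,fy=4,interpolation=2);b=cv2.resize(b,None,fx=4,fy=4,interpolation=2)
a=cv2.copyMakeBorder(a,0,40,0,0,0);cv2.imwrite("pics/z.png",np.hstack([a,b]))
print(atz("top",(397,206),.09),atz("top",(381,244),.117),atz("scene",(176,207),.09),atz("scene",(200,170),.117))
print(tool())
E
```

```text
[ 0.54860213 -0.18631898  0.09      ] [ 0.47199262 -0.14906877  0.117     ] [ 0.56445462 -0.17723134  0.09      ] [ 0.47821899 -0.14825513  0.117     ]
[[-5.60753989e-04 -9.19196765e-01  3.93798163e-01  2.55846694e-01]
 [-1.64156461e-03  3.93798540e-01  9.19195308e-01  5.96984615e-01]
 [-9.99998495e-01 -1.31002693e-04 -1.72974498e-03  2.21572873e-01]
 [ 0.00000000e+00  0.00000000e+00  0.00000000e+00  1.00000000e+00]]
```

View pics/z.png

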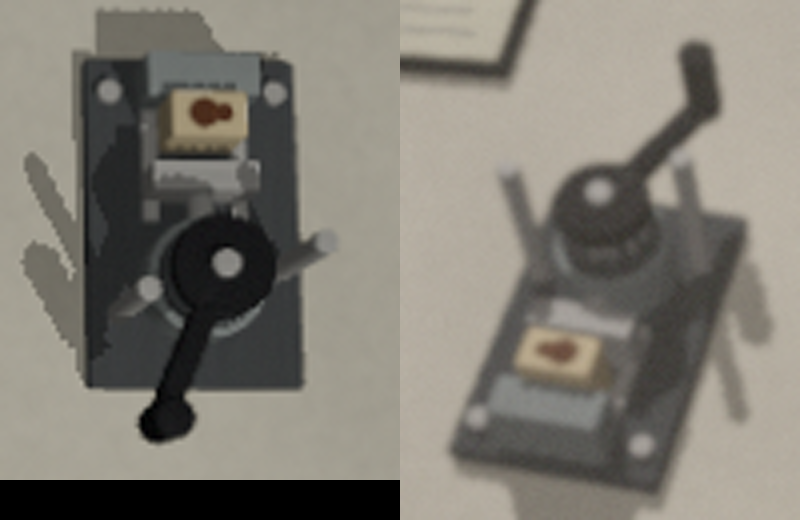

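Run:
```python
from h import *
from scipy.optimize import least_squares
def rot(a,r,z): # angle clockwise of -x in vise frame
    return [-r*np.cos(a),r*np.sin(a),z]
def t(u,v): return (340+u/4,140+v/4)
def s(u,v): return (125+(u-400)/4,155+v/4)
obs=[("top",'L',t(150,288)),("top",'R',t(326,243)),("top",'K',t(172,415)),
("scene",'R',s(511,172)),("scene",'L',s(681,162)),("scene",'K',s(697,52))]
def model(p):
    x,y,w,phi=p;L={'L':rot(1.213,.045,.105),'R':rot(-1.743,.045,.105),'K':rot(phi,.085,.117)}
    c,sn=np.cos(w),np.sin(w);M=np.array([[c,-sn,0],[sn,c,0],[0,0,1]])
    return {k:M@v+[x,y,0] for k,v in L.items()}
def f(p):
    m=model(p);return np.concatenate([proj(n,m[k])[0]-o for n,k,o in obs])
r=least_squares(f,[.55,-.18,0,.6],loss='soft_l1');print(r.x);print(r.fun.reshape(-1,2).round(1));print(model(r.x))
for k in'LRK':
    (o1,d1),(o2,d2)=[ray(n,[o for nn,kk,o in obs if nn==n and kk==k][0]) for n in("top","scene")]
    q=np.linalg.lstsq(np.c_[d1,-d2],o2-o1,rcond=None)[0];print(k,o1+d1*q[0],o2+d2*q[1])
```

```text
[ 0.55063477 -0.18549407  0.00404576  0.40576462]
[[-0.9 -0.6]
 [-0.4 -0.6]
 [-0.3  0.1]
 [-0.9 -1.6]
 [-0.3 -1.5]
 [-0.2 -0.2]]
{'L': array([ 0.53470488, -0.14340799,  0.105     ]), 'R': array([ 0.558525  , -0.22979694,  0.105     ]), 'K': array([ 0.4724016 , -0.15225899,  0.117     ])}
L [ 0.5344914  -0.14613101  0.09970418] [ 0.53399051 -0.14370772  0.09916413]
R [ 0.55830312 -0.23211375  0.09974139] [ 0.55770832 -0.2293576   0.09880657]
K [ 0.47256165 -0.15290055  0.11654442] [ 0.47234029 -0.15183947  0.11631091]
```

Triangulation agrees to about 2 mm. The axis is near (0.551,-0.1855), the knob near (0.472,-0.152), and the arm is 0.406 rad clockwise of -x. The start tool orientation already matches the knob's tangent, but the wrist range favours the half-turned grasp. I'll move over first.

{"op": "play_rows", "data": {
  "targets": [
    {"claw":0,"linear":[0,-0.98,-0.655],"rotation":[0,0,0]},
    {"claw":0,"linear":[0,-0.98,-0.655],"rotation":[0,0,0]},
    {"claw":0,"linear":[0,-0.98,-0.655],"rotation":[0,0,0]},
    {"claw":0,"linear":[0,-0.98,-0.655],"rotation":[0,0,0]},
    {"claw":0,"linear":[0,-0.98,-0.655],"rotation":[0,0,0]},
    {"claw":0,"linear":[0,-0.98,-0.655],"rotation":[0,0,0]},
    {"claw":0,"linear":[0,-0.98,-0.655],"rotation":[0,0,0]},
    {"claw":0,"linear":[0,-0.98,-0.655],"rotation":[0,0,0]},
    {"claw":0,"linear":[0,-0.98,-0.655],"rotation":[0,0,0]},
    {"claw":0,"linear":[0,-0.98,-0.655],"rotation":[0,0,0]}
  ]
}}

```text
time: 0.93
position: [0.4144, 0.3452, 0.2142]
tool_rot: [-0.92, 1.381, 0.922]
ft_force: [0.5, 0.0, -0.7]
grip_width: 1.0
```

{"op": "play_rows", "data": {
  "targets": [
    {"claw":0,"linear":[0,-0.47,-0.96],"rotation":[0,0,0]},
    {"claw":0,"linear":[0,-0.47,-0.96],"rotation":[0,0,0]},
    {"claw":0,"linear":[0,-0.47,-0.96],"rotation":[0,0,0]},
    {"claw":0,"linear":[0,-0.47,-0.96],"rotation":[0,0,0]},
    {"claw":0,"linear":[0,-0.47,-0.96],"rotation":[0,0,0]},
    {"claw":0,"linear":[0,-0.47,-0.96],"rotation":[0,0,0]},
    {"claw":0,"linear":[0,-0.47,-0.96],"rotation":[0,0,0]},
    {"claw":0,"linear":[0,-0.47,-0.96],"rotation":[0,0,0]},
    {"claw":0,"linear":[0,-0.47,-0.96],"rotation":[0,0,0]},
    {"claw":0,"linear":[0,-0.47,-0.96],"rotation":[0,0,0]}
  ]
}}

```text
time: 1.77
position: [0.4317, 0.0619, 0.212]
tool_rot: [-0.917, 1.388, 0.919]
ft_force: [1.0, 1.0, -0.1]
grip_width: 1.005
```

{"op": "play_rows", "data": {
  "targets": [
    {"claw":0,"linear":[0,-0.61,-0.9],"rotation":[0,0,0]},
    {"claw":0,"linear":[0,-0.61,-0.9],"rotation":[0,0,0]},
    {"claw":0,"linear":[0,-0.61,-0.9],"rotation":[0,0,0]},
    {"claw":0,"linear":[0,-0.61,-0.9],"rotation":[0,0,0]},
    {"claw":0,"linear":[0,-0.61,-0.9],"rotation":[0,0,0]},
    {"claw":0,"linear":[0,-0.61,-0.9],"rotation":[0,0,0]},
    {"claw":0,"linear":[0,-0.61,-0.9],"rotation":[0,0,0]},
    {"claw":0,"linear":[0,-0.61,-0.9],"rotation":[0,0,0]},
    {"claw":0,"linear":[0,0,0],"rotation":[0.079,0,0]},
    {"claw":0,"linear":[0,0,0],"rotation":[0.079,0,0]}
  ]
}}

```text
time: 2.6
position: [0.4721, -0.1696, 0.2111]
tool_rot: [-0.722, 1.47, 0.721]
ft_force: [-0.1, 0.4, 0.5]
grip_width: 1.004
```

{"op": "play_rows", "data": {
  "targets": [
    {"claw":0,"linear":[0,0,0],"rotation":[0.079,0,0]},
    {"claw":0,"linear":[0,0,0],"rotation":[0.079,0,0]},
    {"claw":0,"linear":[0,0,0],"rotation":[0.079,0,0]},
    {"claw":0,"linear":[0,0,0],"rotation":[0.079,0,0]},
    {"claw":0,"linear":[0,0,0],"rotation":[0.079,0,0]},
    {"claw":0,"linear":[0,0,0],"rotation":[0.079,0,0]},
    {"claw":0,"linear":[0,0,0],"rotation":[0.079,0,0]},
    {"claw":0,"linear":[0,0,0],"rotation":[0.079,0,0]},
    {"claw":0,"linear":[0,0,0],"rotation":[0.079,0,0]},
    {"claw":0,"linear":[0,0,0],"rotation":[0.079,0,0]}
  ]
}}

```text
time: 3.43
position: [0.4681, -0.1714, 0.2072]
tool_rot: [0.246, 1.58, -0.267]
ft_force: [-0.2, 0.8, 0.0]
grip_width: 0.996
```

{"op": "play_rows", "data": {
  "targets": [
    {"claw":0,"linear":[0,0,0],"rotation":[0.079,0,0]},
    {"claw":0,"linear":[0,0,0],"rotation":[0.079,0,0]},
    {"claw":0,"linear":[0,0,0],"rotation":[0.079,0,0]},
    {"claw":0,"linear":[0,0,0],"rotation":[0.079,0,0]},
    {"claw":0,"linear":[0,0,0],"rotation":[0.079,0,0]},
    {"claw":0,"linear":[0,0,0],"rotation":[0.079,0,0]},
    {"claw":0,"linear":[0,0,0],"rotation":[0.079,0,0]},
    {"claw":0,"linear":[0,0,0],"rotation":[0.079,0,0]},
    {"claw":0,"linear":[0,0,0],"rotation":[0.079,0,0]},
    {"claw":0,"linear":[0,0,0],"rotation":[0.079,0,0]}
  ]
}}

```text
time: 4.27
position: [0.4646, -0.1702, 0.2033]
tool_rot: [1.191, 1.225, -1.241]
ft_force: [-0.4, 0.2, -0.5]
grip_width: 0.999
```

Run:
```python
from h import *
T=tool();print(T.round(4),get_state()['joint_positions'])
cv2.imwrite("pics/w1.png",get_image("wrist"))
```

```text
[[-0.0331  0.9994 -0.0048  0.4646]
 [-0.0079 -0.005  -1.     -0.1702]
 [-0.9994 -0.0331  0.0081  0.2033]
 [ 0.      0.      0.      1.    ]] [-0.38101649  0.0084085   0.67596693  1.85182584  0.01235426  1.31259207
 -1.28401867]
```

View pics/w1.png

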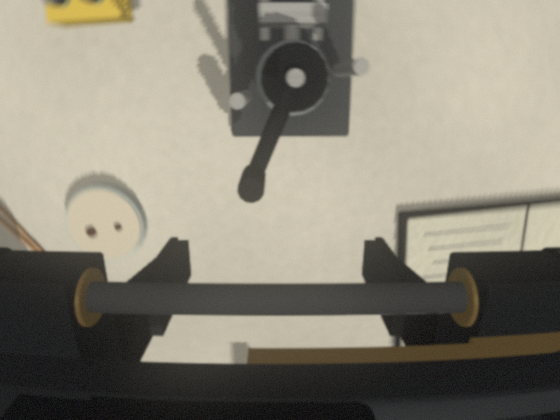

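Wrist view: knob top is at about (250,189), hub centre (295,77), pin tops (361,66) and (237,101). The lever points toward the fingers and the way is clear.

```bash
cat > go.py <<'E'
from h import *
import sys
def to(P,zaz,n,zt=None):
    """n rows to TCP P, tool down, tool z azimuth zaz (deg): per-row figures"""
    T=tool();z=np.array([np.cos(np.radians(zaz)),np.sin(np.radians(zaz)),0]);x=np.array([0,0,-1.]);D=np.c_[x,np.cross(z,x),z]
    w=R.from_matrix(T[:3,:3].T@D).as_rotvec()
    d=T[:3,:3].T@(np.array(P)-T[:3,3])
    print("total mm",(d*1e3).round(1),"rotdeg",np.degrees(w).round(2),"| per row lin",(d/.025/n).round(3),"rot",(w/(np.pi/2)/n).round(4))
E
python3 - <<'E'
from go import *
T=tool()
for p,z in(((250,189),.117),((361,66),.105),((237,101),.105)):print(atz("wrist",p,z,T))
to([.4724,-.1523,.2],246.7,5)
E
```

```text
[ 0.47463913 -0.1520333   0.117     ]
[ 0.55854006 -0.230192    0.105     ]
[ 0.53553433 -0.14411876  0.105     ]
total mm [  2.9   7.8 -18. ] rotdeg [22.69  0.84  1.78] | per row lin [ 0.023  0.062 -0.144] rot [0.0504 0.0019 0.004 ]
```

{"op": "play_rows", "data": {
  "targets": [
    {"claw":0,"linear":[0,0.06,-0.15],"rotation":[0.06,0.002,0.005]},
    {"claw":0,"linear":[0,0.06,-0.15],"rotation":[0.06,0.002,0.005]},
    {"claw":0,"linear":[0,0.06,-0.15],"rotation":[0.06,0.002,0.005]},
    {"claw":0,"linear":[0,0.06,-0.15],"rotation":[0.06,0.002,0.005]},
    {"claw":0,"linear":[0,0.06,-0.15],"rotation":[0.03,0.002,0.005]},
    {"claw":0,"linear":[0,0,0],"rotation":[0,0,0]}
  ]
}}

```text
time: 4.82
position: [0.4743, -0.1527, 0.2012]
tool_rot: [1.529, 0.963, -1.52]
ft_force: [-0.1, 0.2, -0.5]
grip_width: 1.0
```

Run:
```python
from go import *
print(tool().round(4));to([.473,-.1522,.150],246.7,4)
```

```text
[[ 0.0065  0.9046 -0.4263  0.4743]
 [-0.0013 -0.4263 -0.9046 -0.1527]
 [-1.      0.0064 -0.0016  0.2012]
 [ 0.      0.      0.      1.    ]]
total mm [51.2 -1.7  0.2] rotdeg [-1.93 -0.08 -0.37] | per row lin [ 0.512 -0.017  0.002] rot [-0.0054 -0.0002 -0.001 ]
```

{"op": "play_rows", "data": {
  "targets": [
    {"claw":0,"linear":[0.6,-0.015,0],"rotation":[-0.005,0,-0.001]},
    {"claw":0,"linear":[0.6,-0.015,0],"rotation":[-0.005,0,-0.001]},
    {"claw":0,"linear":[0.6,-0.015,0],"rotation":[-0.005,0,-0.001]},
    {"claw":0,"linear":[0.6,-0.015,0],"rotation":[-0.005,0,-0.001]},
    {"claw":0,"linear":[0,0,0],"rotation":[0,0,0]}
  ]
}}

```text
time: 5.23
position: [0.473, -0.1523, 0.1396]
tool_rot: [1.491, 1.001, -1.487]
ft_force: [-1.2, -0.2, -0.6]
grip_width: 0.998
```

Run:
```python
from go import *
print(tool().round(4));to([.473,-.1522,.085],246.7,4)
```

```text
[[ 1.400e-03  9.256e-01 -3.785e-01  4.730e-01]
 [ 1.700e-03 -3.785e-01 -9.256e-01 -1.523e-01]
 [-1.000e+00  7.000e-04 -2.100e-03  1.396e-01]
 [ 0.000e+00  0.000e+00  0.000e+00  1.000e+00]]
total mm [54.6 -0.1  0. ] rotdeg [ 1.06 -0.12 -0.04] | per row lin [ 0.546 -0.001  0.   ] rot [ 0.003  -0.0003 -0.0001]
```

{"op": "play_rows", "data": {
  "newtons": 30,
  "targets": [
    {"claw":0,"linear":[0.54,0,0],"rotation":[0.003,0,0]},
    {"claw":0,"linear":[0.54,0,0],"rotation":[0.003,0,0]},
    {"claw":0,"linear":[0.54,0,0],"rotation":[0.003,0,0]},
    {"claw":0,"linear":[0.54,0,0],"rotation":[0.003,0,0]},
    {"claw":0,"linear":[0,0,0],"rotation":[0,0,0]},
    {"claw":1,"linear":[0,0,0],"rotation":[0,0,0]},
    {"claw":1,"linear":[0,0,0],"rotation":[0,0,0]},
    {"claw":1,"linear":[0,0,0],"rotation":[0,0,0]},
    {"claw":1,"linear":[0,0,0],"rotation":[0,0,0]},
    {"claw":1,"linear":[0,0,0],"rotation":[0,0,0]}
  ]
}}

```text
time: 6.07
position: [0.476, -0.154, 0.0901]
tool_rot: [1.496, 0.995, -1.486]
ft_force: [0.8, -0.1, 0.9]
grip_width: 0.707
```

{"op": "play_rows", "data": {
  "targets": [
    {"claw":1,"linear":[0,0,0],"rotation":[0,0,0]},
    {"claw":1,"linear":[0,0,0],"rotation":[0,0,0]},
    {"claw":1,"linear":[0,0,0],"rotation":[0,0,0]},
    {"claw":1,"linear":[0,0,0],"rotation":[0,0,0]}
  ]
}}

```text
time: 6.4
position: [0.477, -0.1541, 0.0916]
tool_rot: [1.497, 0.994, -1.483]
ft_force: [-0.6, -0.8, -0.2]
grip_width: 0.399
```

{"op": "play_rows", "data": {
  "targets": [
    {"claw":1,"linear":[0.07,-0.08,0],"rotation":[0,0,0]},
    {"claw":1,"linear":[0.07,-0.08,0],"rotation":[0,0,0]},
    {"claw":1,"linear":[0.07,-0.04,0],"rotation":[0,0,0]},
    {"claw":1,"linear":[0.03,-0.02,0],"rotation":[0,0,0]},
    {"claw":1,"linear":[0,0,0],"rotation":[0,0,0]},
    {"claw":1,"linear":[0,0,0],"rotation":[0,0,0]}
  ]
}}

```text
time: 6.9
position: [0.4734, -0.1525, 0.0878]
tool_rot: [1.5, 0.991, -1.479]
ft_force: [0.7, -1.0, -0.4]
grip_width: 0.215
```

Run:
```python
from go import *
print(tool().round(4),get_state()['joint_positions']);to([.473,-.1522,.085],246.7,4)
```

```text
[[ 1.340e-02  9.245e-01 -3.810e-01  4.734e-01]
 [ 8.000e-04 -3.810e-01 -9.246e-01 -1.525e-01]
 [-9.999e-01  1.210e-02 -5.800e-03  8.780e-02]
 [ 0.000e+00  0.000e+00  0.000e+00  1.000e+00]] [-0.3708355   0.10983196  0.67054596  2.01447499 -0.08497699  1.0299453
 -1.62199303]
total mm [ 2.8 -0.5 -0.1] rotdeg [ 0.9  -0.34 -0.69] | per row lin [ 0.028 -0.005 -0.001] rot [ 0.0025 -0.0009 -0.0019]
```

Gripped at about 19 mm. Next is the lift.

{"op": "play_rows", "data": {
  "targets": [
    {"claw":1,"linear":[-0.15,0,0],"rotation":[0,0,0]},
    {"claw":1,"linear":[-0.15,0,0],"rotation":[0,0,0]},
    {"claw":1,"linear":[-0.15,0,0],"rotation":[0,0,0]},
    {"claw":1,"linear":[-0.1,0,0],"rotation":[0,0,0]},
    {"claw":1,"linear":[0,0,0],"rotation":[0,0,0]}
  ]
}}

```text
time: 7.32
position: [0.4733, -0.1526, 0.1011]
tool_rot: [1.499, 0.989, -1.479]
ft_force: [2.5, 0.3, -5.3]
grip_width: 0.218
```

Run:
```python
from go import *
print(get_state());cv2.imwrite("pics/s2.png",cv2.resize(get_image("scene")[120:300,90:260],None,fx=3,fy=3,interpolation=2))
```

```text
{'time': 7.3167, 'joint_positions': array([-0.37675916,  0.0887577 ,  0.67070921,  2.00275275, -0.06690272,
        1.056259  , -1.63726427]), 'qd': array([-0.00049141,  0.0022269 , -0.00046698,  0.00604769,  0.00028925,
       -0.00794323, -0.00146272]), 'joint_torque': array([-8.69272579e-02, -2.75138247e+01,  1.65816821e+00, -2.88550097e+01,
       -7.86408456e-02,  6.11952413e-01, -2.03243113e-02]), 'position': array([ 0.47331858, -0.15263803,  0.10107019]), 'tool_rot': array([ 1.49876945,  0.98904575, -1.47861775]), 'ft_force': array([ 2.48977881,  0.26363254, -5.3014876 ]), 'torque': array([-0.25769682, -0.20191272, -0.05223355]), 'grip_width': 0.21794413006516244}
```

View pics/s2.png

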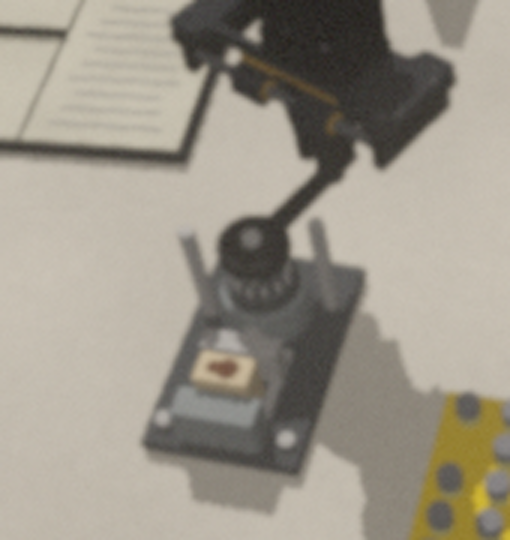

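Lifted about 13 mm, with 5 N at the wrist. The picture shows the serrations exposed under the hub, at crop (260,285). Swinging back anticlockwise next.

{"op": "play_rows", "data": {
  "targets": [
    {"claw":1,"linear":[0,0.013,0.296],"rotation":[-0.0556,0,0]},
    {"claw":1,"linear":[0,0.013,0.296],"rotation":[-0.0556,0,0]},
    {"claw":1,"linear":[0,0.013,0.296],"rotation":[-0.0556,0,0]},
    {"claw":1,"linear":[0,0.013,0.296],"rotation":[-0.0556,0,0]},
    {"claw":1,"linear":[0,0.013,0.296],"rotation":[-0.0556,0,0]}
  ]
}}

```text
time: 7.78
position: [0.4672, -0.1895, 0.1001]
tool_rot: [1.166, 1.227, -1.151]
ft_force: [4.5, -1.1, -4.2]
grip_width: 0.218
```

```bash
cat >> go.py <<'E'
def arc(phi_to,n,z):
    """plan n rows on the knob circle to arm angle phi_to (cw of -x), from the measured pose"""
    T=tool();A=np.array([.551,-.1855]);p=T[:2,3]-A;phi=np.arctan2(p[1],-p[0]);s=get_state()
    print("t",s['time'],"phi",phi.round(3),"r",np.hypot(*p).round(4),"z",T[2,3].round(4),"F",s['ft_force'].round(1),"w",s['grip_width'].round(3),"az",np.degrees(np.arctan2(T[1,2],T[0,2])).round(1),"want",np.degrees(-np.pi/2-phi).round(1),"tilt",T[2,1:3].round(3),"q",s['joint_positions'].round(2))
    P=T.copy()
    for k in range(1,n+1):
        f=phi+(phi_to-phi)*k/n;zz=T[2,3]+(z-T[2,3])*min(1,k/3)
        a=-np.pi/2-f;a0=np.arctan2(T[1,2],T[0,2]);
        Z=np.array([np.cos(a),np.sin(a),0]);X=np.array([0,0,-1.]);D=np.eye(4);D[:3,:3]=np.c_[X,np.cross(Z,X),Z]
        D[:3,3]=[A[0]-.085*np.cos(f),A[1]+.085*np.sin(f),zz]
        d=P[:3,:3].T@(D[:3,3]-P[:3,3]);w=R.from_matrix(P[:3,:3].T@D[:3,:3]).as_rotvec();P=D
        print((d/.025).round(3),(w/(np.pi/2)).round(3))
E
python3 -c "
from go import *
arc(-.641,7,.102)"
```

```text
Traceback (most recent call last):
  File "go.py", line 12, in arc
    print("t",s['time'],"phi",phi.round(3),"r",np.hypot(*p).round(4),"z",T[2,3].round(4),"F",s['ft_force'].round(1),"w",s['grip_width'].round(3),"az",np.degrees(np.arctan2(T[1,2],T[0,2])).round(1),"want",np.degrees(-np.pi/2-phi).round(1),"tilt",T[2,1:3].round(3),"q",s['joint_positions'].round(2))
                                                                                                                        ^^^^^^^^^^^^^^^^^^^^^
AttributeError: 'float' object has no attribute 'round'
```

```bash
sed -i "s/s\['grip_width'\].round(3)/round(s['grip_width'],3)/" go.py
python3 -c "
from go import *
arc(-.641,7,.102)"
```

```text
t 7.7833 phi -0.047 r 0.0839 z 0.1001 F [ 4.5 -1.1 -4.2] w 0.218 az -86.3 want -87.3 tilt [0.015 0.003] q [-0.3   0.11  0.67  1.99 -0.08  1.06 -1.09]
[-0.025 -0.037  0.288] [-0.042  0.002 -0.009]
[-0.025  0.012  0.288] [-0.054  0.     0.   ]
[-0.025  0.012  0.288] [-0.054  0.     0.   ]
[0.    0.012 0.288] [-0.054  0.     0.   ]
[0.    0.012 0.288] [-0.054  0.     0.   ]
[0.    0.012 0.288] [-0.054  0.     0.   ]
[0.    0.012 0.288] [-0.054  0.     0.   ]
```

{"op": "play_rows", "data": {
  "targets": [
    {"claw":1,"linear":[-0.02,-0.02,0.29],"rotation":[-0.05,0,-0.004]},
    {"claw":1,"linear":[-0.02,0.012,0.29],"rotation":[-0.054,0,-0.004]},
    {"claw":1,"linear":[-0.02,0.012,0.29],"rotation":[-0.054,0,0]},
    {"claw":1,"linear":[-0.01,0.012,0.29],"rotation":[-0.054,0,0]},
    {"claw":1,"linear":[-0.01,0.012,0.29],"rotation":[-0.054,0,0]},
    {"claw":1,"linear":[-0.01,0.012,0.29],"rotation":[-0.054,0,0]},
    {"claw":1,"linear":[-0.01,0.012,0.29],"rotation":[-0.054,0,0]},
    {"claw":1,"linear":[0,0,0],"rotation":[0,0,0]}
  ]
}}

```text
time: 8.45
position: [0.4856, -0.2374, 0.1011]
tool_rot: [0.696, 1.453, -0.693]
ft_force: [2.7, -0.1, -4.4]
grip_width: 0.219
```

```bash
python3 -c "
from go import *
arc(-.641,2,.088)"
```

```text
t 8.45 phi -0.671 r 0.0835 z 0.1011 F [ 2.7 -0.1 -4.4] w 0.219 az -51.0 want -51.6 tilt [0.003 0.002] q [-0.17  0.21  0.64  1.89 -0.14  1.08 -0.36]
[ 0.174 -0.06  -0.052] [ 0.016  0.001 -0.002]
[ 0.175  0.    -0.051] [0.01 0.   0.  ]
```

Arm is at -0.671 and the mesh position is about -0.645. I'll trim and lower.

{"op": "play_rows", "data": {
  "targets": [
    {"claw":1,"linear":[0.0,-0.03,-0.09],"rotation":[0.016,0,0]},
    {"claw":1,"linear":[0.17,-0.01,0],"rotation":[0,0,0]},
    {"claw":1,"linear":[0.17,0,0],"rotation":[0,0,0]},
    {"claw":1,"linear":[0.17,0,0],"rotation":[0,0,0]},
    {"claw":1,"linear":[0.1,0,0],"rotation":[0,0,0]},
    {"claw":1,"linear":[0,0,0],"rotation":[0,0,0]}
  ]
}}

```text
time: 8.95
position: [0.4848, -0.2369, 0.0876]
tool_rot: [0.722, 1.442, -0.717]
ft_force: [2.3, 3.3, 0.6]
grip_width: 0.223
```

```bash
python3 -c "
from go import *
arc(-.645,2,.088)"
```

```text
t 8.95 phi -0.66 r 0.0838 z 0.0876 F [2.3 3.3 0.6] w 0.223 az -52.9 want -52.2 tilt [0.006 0.004] q [-0.17  0.22  0.64  1.91 -0.15  1.05 -0.38]
[-0.005 -0.048 -0.024] [-0.003  0.003 -0.004]
[-0.005  0.    -0.025] [0.005 0.    0.   ]
```

It seated at the original height with vertical force near 0. Turning clockwise now.

```bash
python3 -c "
from go import *
arc(.70,16,.0865)"|head -7
```

```text
t 8.95 phi -0.66 r 0.0838 z 0.0876 F [2.3 3.3 0.6] w 0.223 az -52.9 want -52.2 tilt [0.006 0.004] q [-0.17  0.22  0.64  1.91 -0.15  1.05 -0.38]
[ 0.014 -0.039 -0.288] [ 0.047  0.002 -0.004]
[ 0.015  0.012 -0.289] [0.054 0.    0.   ]
[ 0.015  0.012 -0.289] [0.054 0.    0.   ]
[ 0.     0.012 -0.289] [0.054 0.    0.   ]
[ 0.     0.012 -0.289] [0.054 0.    0.   ]
[ 0.     0.012 -0.289] [0.054 0.    0.   ]
```

{"op": "play_rows", "data": {
  "targets": [
    {"claw":1,"linear":[0.01,-0.03,-0.25],"rotation":[0.048,0,-0.002]},
    {"claw":1,"linear":[0.01,0.012,-0.29],"rotation":[0.054,0,0]},
    {"claw":1,"linear":[0.01,0.012,-0.29],"rotation":[0.054,0,0]},
    {"claw":1,"linear":[0.01,0.012,-0.29],"rotation":[0.054,0,0]},
    {"claw":1,"linear":[0,0.012,-0.29],"rotation":[0.054,0,0]},
    {"claw":1,"linear":[0,0.012,-0.29],"rotation":[0.054,0,0]}
  ]
}}

```text
time: 9.45
position: [0.4679, -0.1973, 0.0879]
tool_rot: [1.115, 1.263, -1.11]
ft_force: [2.3, -0.6, -2.1]
grip_width: 0.224
```

```bash
python3 -c "
from go import *
arc(.70,11,.0865)"
```

```text
t 9.45 phi -0.141 r 0.0839 z 0.0879 F [ 2.3 -0.6 -2.1] w 0.224 az -82.6 want -81.9 tilt [0.005 0.002] q [-0.29  0.15  0.69  1.98 -0.11  1.04 -0.99]
[ 0.018 -0.037 -0.259] [ 0.041  0.001 -0.003]
[ 0.018  0.01  -0.26 ] [0.049 0.    0.   ]
[ 0.018  0.01  -0.26 ] [0.049 0.    0.   ]
[ 0.    0.01 -0.26] [0.049 0.    0.   ]
[ 0.    0.01 -0.26] [0.049 0.    0.   ]
[ 0.    0.01 -0.26] [0.049 0.    0.   ]
[ 0.    0.01 -0.26] [0.049 0.    0.   ]
[ 0.    0.01 -0.26] [0.049 0.    0.   ]
[ 0.    0.01 -0.26] [0.049 0.    0.   ]
[ 0.    0.01 -0.26] [0.049 0.    0.   ]
[ 0.    0.01 -0.26] [0.049 0.    0.   ]
```

{"op": "play_rows", "data": {
  "targets": [
    {"claw":1,"linear":[0.02,-0.02,-0.26],"rotation":[0.043,0,-0.002]},
    {"claw":1,"linear":[0.02,0.01,-0.26],"rotation":[0.049,0,0]},
    {"claw":1,"linear":[0.02,0.01,-0.26],"rotation":[0.049,0,0]},
    {"claw":1,"linear":[0.01,0.01,-0.26],"rotation":[0.049,0,0]},
    {"claw":1,"linear":[0.01,0.01,-0.26],"rotation":[0.049,0,0]},
    {"claw":1,"linear":[0.01,0.01,-0.26],"rotation":[0.049,0,0]},
    {"claw":1,"linear":[0,0.01,-0.26],"rotation":[0.049,0,0]}
  ]
}}

```text
time: 10.03
position: [0.4736, -0.1517, 0.0879]
tool_rot: [1.513, 0.974, -1.511]
ft_force: [2.0, -1.2, -2.0]
grip_width: 0.22
```

```bash
python3 -c "
from go import *
arc(.72,5,.0865)"
```

```text
t 10.0333 phi 0.411 r 0.0845 z 0.0879 F [ 2.  -1.2 -2. ] w 0.22 az -114.2 want -113.6 tilt [0.004 0.001] q [-0.41  0.12  0.7   2.01 -0.09  1.04 -1.65]
[ 0.018 -0.017 -0.21 ] [ 0.032  0.001 -0.003]
[ 0.018  0.006 -0.21 ] [0.039 0.    0.   ]
[ 0.018  0.006 -0.21 ] [0.039 0.    0.   ]
[ 0.     0.006 -0.21 ] [0.039 0.    0.   ]
[ 0.     0.006 -0.21 ] [0.039 0.    0.   ]
```

{"op": "play_rows", "data": {
  "targets": [
    {"claw":1,"linear":[0.03,-0.01,-0.21],"rotation":[0.034,0,-0.002]},
    {"claw":1,"linear":[0.03,0.006,-0.21],"rotation":[0.039,0,0]},
    {"claw":1,"linear":[0.03,0.006,-0.21],"rotation":[0.039,0,0]},
    {"claw":1,"linear":[0.02,0.006,-0.21],"rotation":[0.039,0,0]},
    {"claw":1,"linear":[0.02,0.006,-0.21],"rotation":[0.039,0,0]}
  ]
}}

```text
time: 10.45
position: [0.4875, -0.1291, 0.0877]
tool_rot: [1.724, 0.767, -1.725]
ft_force: [-0.4, -0.4, 2.9]
grip_width: 0.218
```

```bash
python3 -c "
from go import *
arc(.76,2,.0865)
cv2.imwrite('pics/s3.png',cv2.resize(get_image('scene')[120:300,90:260],None,fx=3,fy=3,interpolation=2))"
```

```text
t 10.45 phi 0.727 r 0.0849 z 0.0877 F [-0.4 -0.4  2.9] w 0.218 az -132.0 want -131.6 tilt [0.001 0.001] q [-0.46  0.14  0.71  1.99 -0.11  1.05 -2.  ]
[ 0.016 -0.003 -0.057] [ 0.007  0.001 -0.001]
[ 0.016  0.    -0.057] [0.011 0.    0.   ]
```

View pics/s3.png

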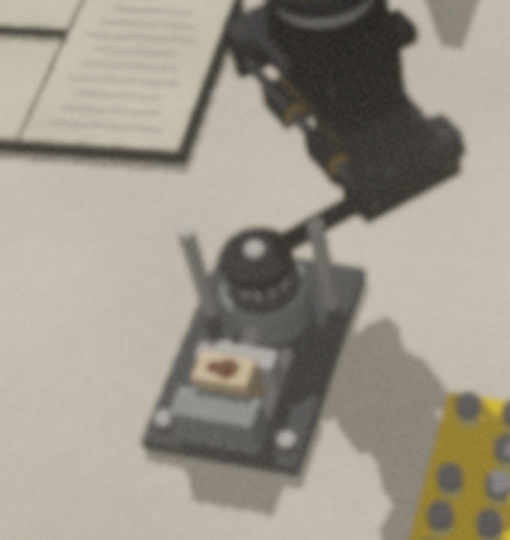

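The lever is down and the light jaw has moved up to the block at (240,355), so the screw turned. I'll push gently on to feel the stop.

{"op": "play_rows", "data": {
  "targets": [
    {"claw":1,"linear":[0.02,0,-0.08],"rotation":[0.01,0,0]},
    {"claw":1,"linear":[0.02,0,-0.12],"rotation":[0.01,0,0]},
    {"claw":1,"linear":[0.02,0,-0.16],"rotation":[0.005,0,0]}
  ]
}}

```text
time: 10.75
position: [0.4908, -0.1253, 0.0873]
tool_rot: [1.744, 0.736, -1.76]
ft_force: [-9.3, -5.7, 12.5]
grip_width: 0.219
```

```bash
python3 -c "
from go import *
arc(.76,1,.0865)"
```

```text
t 10.75 phi 0.785 r 0.0851 z 0.0873 F [-9.3 -5.7 12.5] w 0.219 az -134.4 want -135.0 tilt [-0.002  0.008] q [-0.46  0.16  0.71  1.98 -0.11  1.05 -2.05]
[0.012 0.006 0.086] [-0.009  0.005  0.001]
```

The stop gives about 11 N at arm angle 0.785, short of the pin at 0.92. I'll back off a little, release and rise.

{"op": "play_rows", "data": {
  "targets": [
    {"claw":1,"linear":[0,0,0.06],"rotation":[0,0,0]},
    {"claw":0.5,"linear":[0,0,0],"rotation":[0,0,0]},
    {"claw":0.5,"linear":[0,0,0],"rotation":[0,0,0]},
    {"claw":0.5,"linear":[0,0,0],"rotation":[0,0,0]},
    {"claw":0.5,"linear":[0,0,0],"rotation":[0,0,0]},
    {"claw":0.5,"linear":[0,0,0],"rotation":[0,0,0]},
    {"claw":0.5,"linear":[0,0,0],"rotation":[0,0,0]}
  ]
}}

```text
time: 11.33
position: [0.4876, -0.1268, 0.0865]
tool_rot: [1.741, 0.739, -1.763]
ft_force: [0.5, -0.5, 0.2]
grip_width: 0.488
```

```bash
python3 -c "
from go import *
arc(.76,1,.0865)"
```

```text
t 11.3333 phi 0.747 r 0.0864 z 0.0865 F [ 0.5 -0.5  0.2] w 0.488 az -134.3 want -132.8 tilt [-0.005  0.011] q [-0.46  0.15  0.71  1.98 -0.11  1.05 -2.04]
[-0.001  0.057 -0.046] [-0.008  0.007  0.003]
```

{"op": "play_rows", "data": {
  "targets": [
    {"claw":0.5,"linear":[-0.3,0,0],"rotation":[0,0,0]},
    {"claw":0.5,"linear":[-0.6,0,0],"rotation":[0,0,0]},
    {"claw":0.5,"linear":[-0.8,0,0],"rotation":[0,0,0]},
    {"claw":0.5,"linear":[-0.8,0,0],"rotation":[0,0,0]},
    {"claw":0.5,"linear":[-0.8,0,0],"rotation":[0,0,0]},
    {"claw":0.5,"linear":[-0.8,0,0],"rotation":[0,0,0]},
    {"claw":0.5,"linear":[-0.8,-0.8,0],"rotation":[0,0,0]},
    {"claw":0.5,"linear":[-0.8,-0.8,0],"rotation":[0,0,0]},
    {"claw":0.5,"linear":[0,0,0],"rotation":[0,0,0]}
  ]
}}

```text
time: 12.08
position: [0.4586, -0.0984, 0.2379]
tool_rot: [1.739, 0.736, -1.769]
ft_force: [1.3, 0.0, 0.2]
grip_width: 0.498
```

```bash
python3 -c "
from go import *
print(get_state()['position'],get_state()['ft_force'])
f=lambda n,a,b,c,d:cv2.resize(get_image(n)[a:b,c:d],(400,480),interpolation=2)
cv2.imwrite('pics/f.png',np.hstack([f('top',140,260,340,440),f('scene',165,285,125,225)]))"
```

```text
[ 0.45858587 -0.09836055  0.23792346] [1.25928164 0.01284051 0.22784307]
```

View pics/f.png

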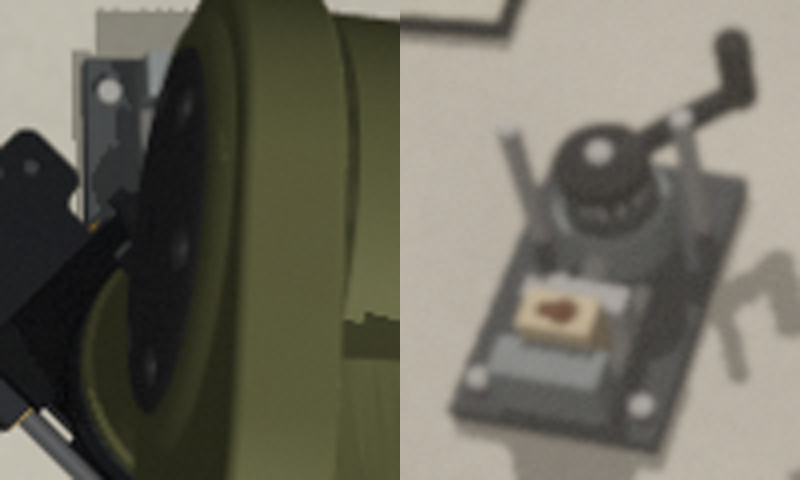

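Top view is blocked by the arm. In the scene view the knob top is at crop (733,42), the hub is at its original image height, and the jaw is against the block. One numeric check before handing in.

```bash
python3 -c "
from h import *
a=atz('scene',(208.25,175.5),.117);b=atz('scene',(199.25,168),.117);A=np.array([.5506,-.1855])
ph=lambda p:(np.arctan2(p[1]-A[1],A[0]-p[0]),np.hypot(*(p[:2]-A)))
print(a,ph(a),b,ph(b),'screw est',ph(a)[0]-ph(b)[0]+np.pi/3+.055)"
```

```text
[ 0.4899679  -0.12648236  0.117     ] (np.float64(0.7719057272374288), np.float64(0.08461284706460488)) [ 0.4729467  -0.15156131  0.117     ] (np.float64(0.4120361054229236), np.float64(0.08474590877330557)) screw est 1.4620671730111028
```

```bash
python3 -c "
from bench import *
print(close_job())"
```

```text
the job is handed in; nothing more can be done
None
```

I clamped the wax block and handed the job in at about 12 s; the hand-in reports no verdict. I gripped the knob and lifted the lever about 13 mm off its serrations. I then swung it back about 60° anticlockwise, let it drop in again and turned it clockwise until the screw stopped.

**What the last checks showed:**
- **Tight:** the lever met about 11 N, against the 3 N it takes to turn the screw. That was at an arm angle of about 0.785 rad, short of the stop pin at 0.92. The last scene picture shows the jaw against the block.
- **Screw angle:** the knob's image position gives about 1.46 rad. That is slightly over the 1.40 stop, which serration play (2°) and measuring error can explain; the limit for passing is 1.23.
- **Lever down:** the hub is back at its original height in the image, and the knob's position fits the lowered height.
- **Robot clear:** the gripper is open, well above the vise, with wrist force about 1 N.

**Not checked:** the arm blocked the final top view, so the end state rests on the scene camera alone. I never went near the empty vise, only passing well above it on the way over, and took no final measurement of its knob.

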